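Sweep the fired clay discs through the gate

ROBOT

A 7-joint arm with a two-finger parallel gripper is mounted at the origin on the work surface. World frame = base frame: x ahead of the robot, y to its left, z up, the work surface at z = 0. Lengths are in m, angles in degrees, forces in N, time in s.
With the tool pointing down it reaches from about 0.35 to 0.9 m from the base axis. Payload 8.1 kg.
Tool frame: the origin (TCP) lies midway between the tips of the shut fingers; the grasp point (between the pads) lies 19 mm behind it; z points along the fingers, y is the direction in which the jaws open and shut (so a half turn about z gives the same grasp; the last joint's range is limited). The gripper opens to 92 mm and grips with 3 to 60 N. Pads are 19 mm wide; open, the fingers measure 130 mm over their backs; the gripper's body (75 mm by 190 mm) begins 47 mm behind the grasp point.
Start: joints at [59.954, 24.895, 1.432, 90.138, -0.665, 64.973, -4.303], TCP at [0.256, -0.57, 0.227] pointing down, gripper open.
Joint ranges: [-149.89, 149.89], [-25.12, 119.58], [-72.63, 75.52], [4.76, 147.25], [-75.54, 255.54], [6.69, 114.76], [-157.13, 157.13]. Speed limits (degrees/s): [127.2, 127.2, 172.46, 172.46, 180, 180, 180].

INTERFACE

Orientations are given as a 3x3 rotation matrix whose columns are the frame's x, y, z axes.
In Python, from bench import * gives the robot as it stands. Calls block until the motion is done:
- movep(position, orientation): joint-space move of the TCP to a pose.
- move_linear(position, feed=0.15, rotation=None): straight line of the TCP; rotation=None keeps the orientation; feed is the mean speed in m/s.
- movej(angles): joint-space move.
- gripper_to(opening, grip_force=None): opening from 0.0 (shut) to 1.0 (fully open); grip_force is the grip in N (None keeps the last); returns when the fingers have stopped.
- wait(seconds).
- solve_ik(position, orientation): joint angles nearest the present ones, or None.
- read_state(): the state.
- snapshot(name): name is "scene" or "top" or "wrist"; returns the picture (480x640x3 uint8, blue, green, red); there is no depth.
- camera_params(name): a dict with "mtx" (3x3 intrinsics, pixels), "k1" (the pictures are not rectified: a ray, as slopes to the right and down, at radius r is drawn at 1 + k1 r^2 times it, then the intrinsics apply), "R" (3x3) and "t" (3): a world point X has camera coordinates R X + t; the wrist camera has in their place "hand_eye" (4x4, takes a point from camera to tool coordinates, whose origin is the TCP and whose axes are the flange's). Camera axes: x right, y down, z forward; pixel columns grow to the right and rows downward; lengths in m; the calibration is good to about 2 mm. A picture is of the moment at which its call begins: read the wrist's pose just before it. camera_params takes no time and is no camera call.
A pose or a line that the arm cannot do raises Unreachable and nothing moves.
- finish_job(): hands the job in, once; it reports no verdict.
The state is a dict: "time": time; "qpos": joint angles; "dq": joint speeds; "joint_torque": joint torques, N m; "tcp_pos": TCP position; "ee_rot": TCP orientation; "force": force on the tool from outside, world axes, zero at the start; "ft_torque": the same for the moment, N m; "width": opening from 0.0 (shut) to 1.0 (fully open).
Only numpy, scipy, OpenCV 4.12 (cv2) and the standard library are available. Lean on these libraries where they do the work, as an engineer would, in place of code of your own. Each camera call takes 0.05 s, during which the arm holds its last target. There are 200 camera calls.

TASK

Sort the fired clay discs on the sorting tray: with the fingertips, sweep the three small discs across the deck and through the narrow gate in the fence, one at a time, so that each drops into the catch bin behind it. Push them only, never pick one up, and leave the big disc and the little glaze pot standing where they are on the deck.

Things in the scene. Friction and masses are not known exactly. Their poses are not given: they have to be found in the camera images.
- tray: Fixed wooden sorting tray, rotated up to 0.35 rad about z. Origin at table level. In its axes the flat deck lies 55 mm above the origin, spanning x -135..135, y -150..80 mm, with a rim 16 mm high, 6 mm thick all round (top 71 mm above the table). The +y rim is the fence (y 80..86 mm); its one gap is the gate, 46 mm wide, at x = 0.
- gate (a point): Middle of the gate at deck level, on the edge of the deck (tray x = 0, y = 80 mm, height 55 mm). Axes as the tray's: +y leads through the gate. The deck ends here, so a disc whose centre is past this edge tips down into the bin.
- bin (a point): Middle of the catch bin's floor, 6 mm above the table, at tray x = 0, y = 116 mm. The bin is open-topped, inside 68 mm along x, from y = 80 to 152 mm, its walls as high as the rim.
- disc_a_mid (a point): Centre of a small round flat terracotta disc, 34 mm across, 14 mm thick, about 26 g, lying flat and loose on the deck (all three are alike). One starts near the middle line of the gate, about 155 mm before it; the others start to the sides of that line.
- disc_b_mid (a point): Centre of a small round flat terracotta disc, 34 mm across, 14 mm thick, about 26 g, lying flat and loose on the deck (all three are alike). One starts near the middle line of the gate, about 155 mm before it; the others start to the sides of that line.
- disc_c_mid (a point): Centre of a small round flat terracotta disc, 34 mm across, 14 mm thick, about 26 g, lying flat and loose on the deck (all three are alike). One starts near the middle line of the gate, about 155 mm before it; the others start to the sides of that line.
- big_disc_mid (a point): Centre of the big terracotta disc, 60 mm across, 14 mm thick, loose on the deck. Too big for the gate; it stays where it is.
- pot_mid (a point): Half-way up the little white lidded glaze pot, 44 mm across, 38 mm high with its knob, about 70 g, standing loose on the deck. It stays where it is.
Things that resemble listed ones, but are neither listed nor needed, are in the scene too. Leave any green or purple look-alike of the part that bears disc_b_mid alone.

How it is judged:
By the outcome, as a careful person would: the job done as asked, in the order asked, and still so for the second after the job is handed in, with the robot touching nothing.
It also fails if it takes over 72 s, if anything falls off the work surface, if the arm or the gripper's body presses on something with over 40 N, if the wrist force passes 120 N, or if a joint passes its speed limit or range.

## Working session

There is one attempt and no reset: what is moved stays moved. The work goes in short steps, each a Python script; the robot and the scene stay as the last script left them, time stands still between calls to the robot, and variables do not carry over. Pictures are saved under pics/ and viewed, on a budget of 10 in all, crops included, one or two more only if the job needs it, and the job is handed in when it is done.

```bash
mkdir -p pics; ls; python3 - <<'E'
from bench import *
import cv2
for n in("top","scene"):
    cv2.imwrite(f"pics/{n}0.png",snapshot(n)); p=camera_params(n); print(n,p)
print(camera_params("wrist")); print(read_state())
E
```

```text
pics
top {'mtx': array([[460.2463585 ,   0.        , 321.94173538],
       [  0.        , 460.2463585 , 236.10911297],
       [  0.        ,   0.        ,   1.        ]]), 'k1': -0.09064409593205706, 'R': array([[ 6.82689079e-04, -9.99628425e-01, -2.72496999e-02],
       [-9.99197892e-01,  4.09158057e-04, -4.00425515e-02],
       [ 4.00388221e-02,  2.72551793e-02, -9.98826335e-01]]), 't': array([-0.05241424,  0.61859089,  0.69226721])}
scene {'mtx': array([[447.31252181,   0.        , 320.56782663],
       [  0.        , 447.31252181, 244.63960507],
       [  0.        ,   0.        ,   1.        ]]), 'k1': 0.03816802529380313, 'R': array([[ 0.62299983,  0.78219349,  0.00667485],
       [ 0.64653501, -0.51011016, -0.56725664],
       [-0.44029954,  0.35771632, -0.82351402]]), 't': array([-0.31760569, -0.39411927,  1.10223108])}
{'mtx': array([[382.76037054,   0.        , 323.01361318],
       [  0.        , 382.76037054, 244.10356147],
       [  0.        ,   0.        ,   1.        ]]), 'k1': -0.03119370791297405, 'hand_eye': array([[-6.51078360e-04, -9.63296428e-01, -2.68439131e-01
[... 375 characters left out ...]
24,
       64.9741025 , -4.30411452]), 'dq': array([ 0.03097289, -0.12808315,  0.0764231 , -0.14418527, -0.00778332,
       -0.08151172, -0.01824297]), 'joint_torque': array([ 4.25002479e-03, -6.69126463e+01,  9.88886543e-01, -3.15145719e+01,
       -6.03829441e-02,  3.73705721e-02,  3.53635448e-05]), 'tcp_pos': array([ 0.25561867, -0.56983015,  0.22602006]), 'ee_rot': array([[ 9.12399661e-01,  4.09299813e-01, -7.22115244e-04],
       [ 4.09300423e-01, -9.12398825e-01,  1.24408280e-03],
       [-1.49654244e-04, -1.43066280e-03, -9.99998965e-01]]), 'force': array([ 0.43540855,  0.72914023, -0.53316422]), 'ft_torque': array([ 0.00776299, -0.00656765, -0.0119024 ]), 'width': 0.9981814928272567}
```

View pics/top0.png

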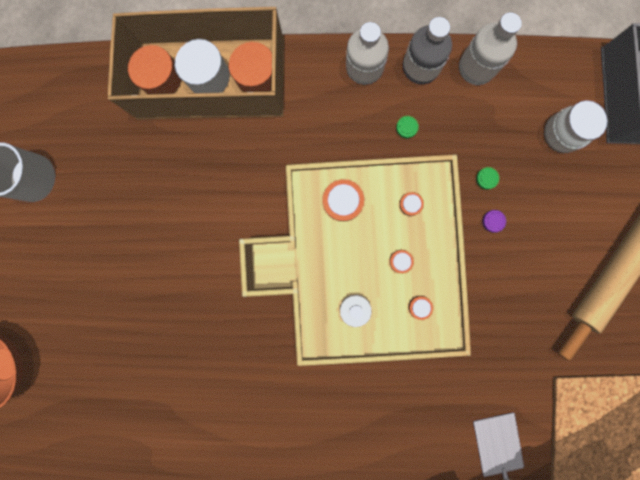

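View pics/scene0.png

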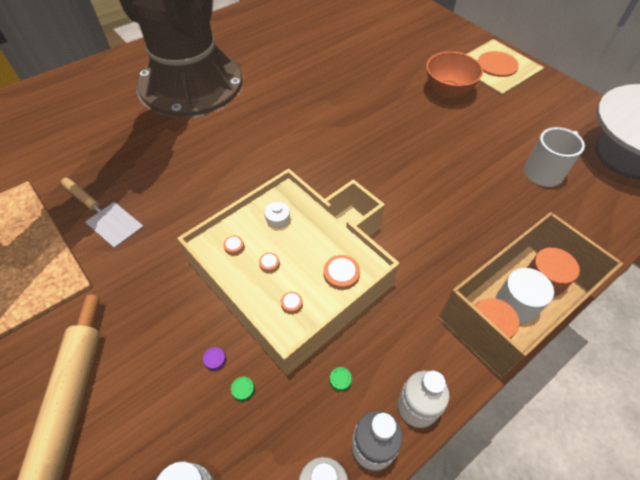

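The tray holds three small white-topped discs with orange rims, at (412,204), (402,261) and (421,308). The big disc is at (343,200), the pot at (356,310), and the gate on the left at about (293,265). These could be mistaken for a small disc: green (408,127) and (488,178), purple (495,221), the orange items in the box, and the big disc. I choose the three on the deck.

```bash
cat > h.py <<'E'
from bench import *
import numpy as np, cv2
from scipy.optimize import least_squares
def rays(name,uv,st=None):
    p=camera_params(name); K=p["mtx"]; uv=np.atleast_2d(np.array(uv,float))
    n=cv2.undistortPoints(uv[:,None,:],K,np.array([p["k1"],0,0,0,0.]))[:,0]
    d=np.c_[n,np.ones(len(n))]
    if name=="wrist":
        H=p["hand_eye"]; R=st["ee_rot"]@H[:3,:3]; o=st["ee_rot"]@H[:3,3]+st["tcp_pos"]; return o,d@R.T
    return -p["R"].T@p["t"], d@p["R"]
def onz(name,uv,z,st=None):
    o,d=rays(name,uv,st); return (o+d*((z-o[2])/d[:,2])[:,None])[:,:2]
def fit_tray(W,L):
    W,L=np.array(W),np.array(L)
    f=lambda s:((np.array([[np.cos(s[2]),-np.sin(s[2])],[np.sin(s[2]),np.cos(s[2])]])@L.T).T+s[:2]-W).ravel()
    r=least_squares(f,[.5,0,0]); return r.x,r.fun
def w2t(s,P):
    c,n=np.cos(s[2]),np.sin(s[2]); return (np.atleast_2d(P)-s[:2])@np.array([[c,-n],[n,c]])
def t2w(s,P):
    c,n=np.cos(s[2]),np.sin(s[2]); return np.atleast_2d(P)@np.array([[c,n],[-n,c]])+s[:2]
def blobs(im,amin=150):
    "orange-rim+white regions: outer contours of orange mask"
    h=cv2.cvtColor(im,cv2.COLOR_BGR2HSV)
    m=((h[...,0]<14)&(h[...,1]>110)&(h[...,2]>150)).astype(np.uint8)|((h[...,1]<60)&(h[...,2]>150)).astype(np.uint8)
    m=cv2.morphologyEx(m,cv2.MORPH_OPEN,np.ones((3,3),np.uint8))
    cs,_=cv2.findContours(m,cv2.RETR_EXTERNAL,cv2.CHAIN_APPROX_NONE)
    return [(c,)+cv2.minEnclosingCircle(c) for c in cs if cv2.contourArea(c)>amin]
E
python3 - <<'E'
from h import *
im=cv2.imread("pics/top0.png")
# all outer corners, top of rim; pixels (-x,+y)... image left=world +y, up=+x
px=[(287,166),(457,156),(470,354),(298,364)]
W=onz("top",px,.071); L=[[.141,.086],[.141,-.156],[-.141,-.156],[-.141,.086]]
s,r=fit_tray(W,L); print("tray",s,(r*1000).round(1))
for c,p,rad in blobs(im):
    q=w2t(s,onz("top",p,.069))[0]*1000
    if abs(q[0])<140 and -156<q[1]<86: print(np.round(p),round(rad,1),q.round(1))
cv2.imwrite("pics/crop.png",cv2.resize(im[140:380,225:485],None,fx=2.5,fy=2.5,interpolation=cv2.INTER_CUBIC))
E
```

```text
tray [ 0.58146358 -0.09775079  0.05783278] [ 1.7  0.6  1.7 -0.4 -1.7 -0.8 -1.7  0.6]
[422. 308.] 9.8 [-71.2 -92.6]
[355. 311.] 16.3 [-69.7   1.2]
[400. 261.] 10.4 [ -3.8 -65.3]
[410. 204.] 10.9 [ 74.8 -84.5]
[343. 200.] 20.9 [86.8  9. ]
```

View pics/crop.png

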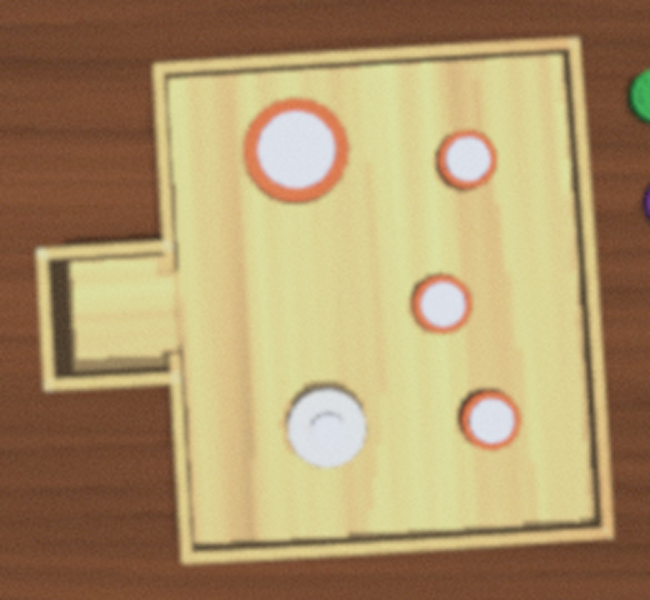

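The close crop confirms the choice. It shows three small discs, the big disc and the pot, all separate, with a clear lane to the gate. Next I'll check IK for both wrist orientations and take a close look.

```bash
cat >> h.py <<'E'
def rot(s,ang,flip=1):
    "tool x along tray direction ang (deg, 90=+y); flip=-1 reverses tool x"
    a=np.radians(ang)+s[2]; x=flip*np.array([np.cos(a),np.sin(a),0]); z=np.array([0,0,-1.])
    return np.c_[x,np.cross(z,x),z]
S=np.array([ 0.58146358,-0.09775079,0.05783278])
def P(x,y,z,s=None):
    return np.r_[t2w(S if s is None else s,[x/1000,y/1000])[0],z]
E
python3 - <<'E'
from h import *
for f in(1,-1):
  for n,(x,y,a) in dict(look=(0,-60,90),s=(0,-105,90),e=(0,66,90),r=(108,-85,170),l=(-105,-93,10)).items():
    for z in(.06,.22):
      q=solve_ik(P(x,y,z),rot(S,a,f)); print(f,n,z,None if q is None else np.round(q))
E
```

```text
1 look 0.06 [ 26.  35. -23. 101.  18.  47.  -3.]
1 look 0.22 [ 26.  26. -24.  92.  11.  65.   4.]
1 s 0.06 [ 27.  36. -20.  99.  16.  48.   4.]
1 s 0.22 [ 29.  27. -21.  90.  10.  66.   8.]
1 e 0.06 [ 19.  35. -31. 105.  24.  47. -20.]
1 e 0.22 [ 22.  25. -33.  95.  15.  64. -12.]
1 r 0.06 [ 30.  47. -35.  83.  29.  60.  72.]
1 r 0.22 [ 30.  39. -36.  74.  22.  75.  77.]
1 l 0.06 [ 21.  27.  -6. 114.   5.  38. -65.]
1 l 0.22 [ 22.  16.  -7. 105.   2.  59. -63.]
-1 look 0.06 [  -2.   34.   17.  104.  -13.   44. -154.]
-1 look 0.22 [ -30.   36.   66.   97.  -35.   71. -133.]
-1 s 0.06 [   2.   35.   18.  101.  -15.   46. -149.]
-1 s 0.22 [   4.   25.   15.   92.   -7.   64. -156.]
-1 e 0.06 [ -42.   49.   66.  110.  -53.   59. -129.]
-1 e 0.22 [ -45.   33.   66.  101.  -32.   68. -146.]
-1 r 0.06 [ 10.  42.  -1.  85.   1.  53. -87.]
-1 r 0.22 [ 11.  34.  -2.  76.   1.  70. -88.]
-1 l 0.06 [ 44.  32. -38. 113.  28.  44.  93.]
-1 l 0.22 [ 48.  21. -41. 103.  15.  62. 105.]
```

```bash
python3 - <<'E'
from h import *
gripper_to(0.22)
movep(P(0,-60,.23),rot(S,90)); st=read_state(); im=snapshot("wrist")
cv2.imwrite("pics/w1.png",im); print(st["time"],st["width"],st["tcp_pos"]-P(0,-60,.23),st["force"])
np.save("st1.npy",st,allow_pickle=True)
for c,p,rad in blobs(im):
    print(np.round(p),round(rad,1),(w2t(S,onz("wrist",p,.069,st))[0]*1000).round(1))
E
```

```text
3.225 0.22166344532733775 [-0.00047968 -0.00199088 -0.000142  ] [-0.23174854 -0.97750016  0.00981014]
[ 73. 361.] 33.1 [-241.8 -193. ]
[ 64. 322.] 29.0 [-242.4 -151. ]
[244. 258.] 18.8 [-70.  -89.2]
[412. 254.] 18.8 [ 77.1 -86.3]
[319. 232.] 19.1 [ -3.8 -66.4]
[236. 150.] 28.9 [-70.4   2.7]
[384. 110.] 20.6 [47.8 33. ]
[432. 139.] 38.3 [87.4 10.8]
[339.  29.] 15.2 [12.2 91.3]
```

View pics/w1.png

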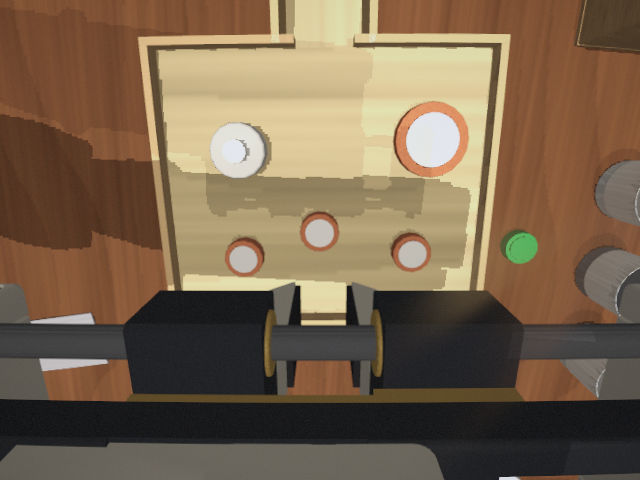

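The wrist view agrees with the top view to within 3 mm. The pot is at (238,151), the big disc at (432,139), the small discs at (244,258), (319,232) and (412,254), and the gate opening spans (295..355, 42). I'll cross-check the gate position and push the middle disc.

```bash
cat >> h.py <<'E'
def push(x,y,via,ang,z=.061,back=37,feed=.12,zup=.115):
    "get behind disc (x,y mm tray), descend, push TCP through via points (tray mm), retreat, rise"
    a=np.radians(ang); u=np.array([np.cos(a),np.sin(a)]); R=rot(S,ang)
    b=np.array([x,y])-back*u
    st=read_state()
    if st["tcp_pos"][2]<zup-.01: move_linear(np.r_[st["tcp_pos"][:2],zup],.2)
    movep(P(*b,zup),R); move_linear(P(*b,z),.12)
    F=[read_state()["force"]]
    for v in via: move_linear(P(*v,z),feed); F.append(read_state()["force"])
    e=np.array(via[-1]); print("end",(w2t(S,read_state()["tcp_pos"][:2])*1000).round(1), "t",read_state()["time"],"F",np.round(F,1).tolist())
    move_linear(P(*(e-15*u),z),.2); move_linear(P(*(e-15*u),zup),.25)
E
python3 - <<'E'
from h import *
st=np.load("st1.npy",allow_pickle=True).item()
g=w2t(S,onz("wrist",[(295,42),(355,42),(140,41),(509,36)],.071,st))*1000; print("wrist gate edges/outer corners",g.round(1))
g2=w2t(S,onz("top",[(225+172/2.5,140+243/2.5),(225+178/2.5,140+372/2.5)],.071))*1000; print("top bin/fence",g2.round(1))
gx=float(np.clip((g[0,0]+g[1,0])/2,-4,4))
push(-3.8,-66,[(-3.8,-80),(gx,-10),(gx,67)],90)
movep(P(0,-60,.23),rot(S,90)); wait(.2); st=read_state(); im=snapshot("wrist"); np.save("st2.npy",st,allow_pickle=True)
cv2.imwrite("pics/w2.png",im); print(st["time"])
for c,p,rad in blobs(im):
    q=w2t(S,onz("wrist",p,.069,st))[0]*1000
    if abs(q[0])<140: print(np.round(p),round(rad,1),q.round(1))
E
```

```text
wrist gate edges/outer corners [[ -21.    82.1]
 [  24.3   81.9]
 [-138.8   84.3]
 [ 140.9   86.7]]
top bin/fence [[ 38.   81.2]
 [-34.3  81.9]]
end [[ 1.6 66. ]] t 6.3 F [[-0.1, 0.2, 0.4], [-0.1, -1.0, -0.1], [-0.2, -0.5, -0.0], [0.3, -0.5, 0.2]]
7.8
[243. 264.] 19.0 [-70.5 -90. ]
[412. 259.] 19.0 [ 76.8 -85.6]
[237. 156.] 28.8 [-70.6   2.4]
[386. 116.] 19.6 [48.5 33.2]
[434. 146.] 38.3 [88.3 10.3]
[326.  39.] 18.8 [ 1.7 88.7]
```

View pics/w2.png

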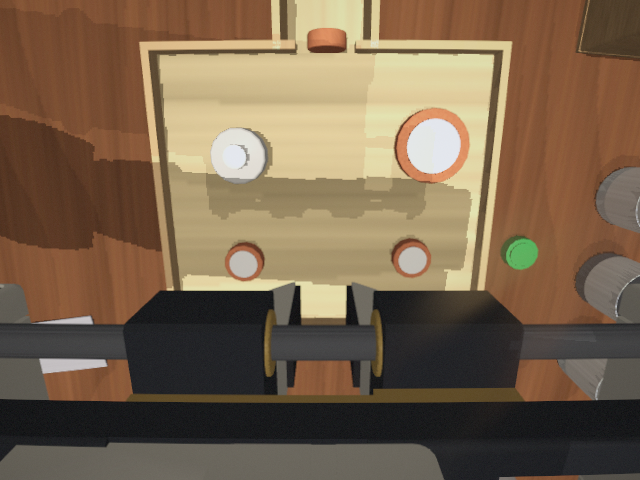

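The middle disc has gone through the gate and shows edge-on at (326,40). The pot and the big disc haven't moved. I'll check how it lies in the bin.

```bash
python3 - <<'E'
from h import *
a=snapshot("top")[215:320,220:330]; b=snapshot("scene")[165:260,310:420]
f=lambda i:cv2.resize(i,(400,380),interpolation=cv2.INTER_CUBIC)
cv2.imwrite("pics/bin1.png",np.hstack([f(a),f(b)]))
E
```

```text
(no output)
```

View pics/bin1.png

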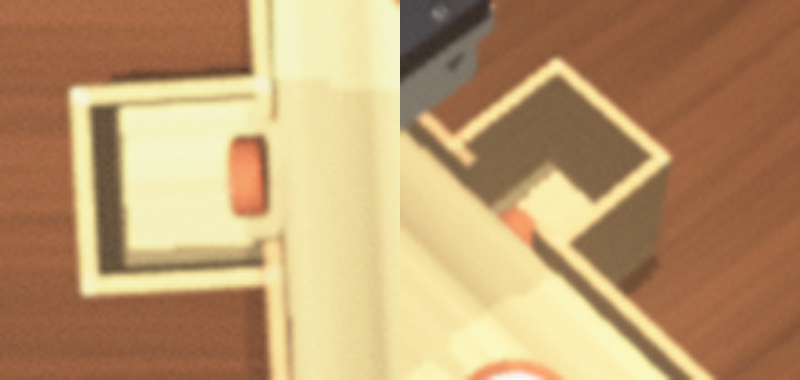

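The disc stands on its edge on the bin floor, against the deck wall and below deck level, so it is in. Next is the right-hand disc: first sideways into the lane, then a measurement, then a somewhat brisker push through the gate so it clears the one standing there.

```bash
cat >> h.py <<'E'
def look(tag):
    movep(P(0,-60,.23),rot(S,90)); wait(.2); st=read_state(); im=snapshot("wrist"); cv2.imwrite(f"pics/{tag}.png",im)
    out=[]
    for c,p,rad in blobs(im):
        q=w2t(S,onz("wrist",p,.069,st))[0]*1000
        if abs(q[0])<135 and -150<q[1]<100: out.append((q.round(1),round(rad,1))); print(q.round(1),round(rad,1))
    print("t",st["time"]); return out
def side(x,y,tag):
    v=np.array([0,-70.])-[x,y]; u=v/np.linalg.norm(v); ang=np.degrees(np.arctan2(v[1],v[0]))
    push(x,y,[tuple(np.array([0,-70])-23*u)],ang,feed=.1)
    c=[q for q,r in look(tag) if abs(q[0])<25 and -100<q[1]<-40 and 16<r<23]
    assert len(c)==1,c
    q=c[0]; push(q[0],q[1],[(q[0],q[1]-25),(1.6,-10),(1.6,67)],90,feed=.2)
    look(tag+"b")
E
python3 - <<'E'
from h import *
side(77,-86,"w3")
a=snapshot("top")[215:320,220:330]; b=snapshot("wrist")
f=lambda i:cv2.resize(i,(400,380),interpolation=cv2.INTER_CUBIC)
cv2.imwrite("pics/bin2.png",np.hstack([f(a),f(b)]))
E
```

```text
end [[ 23.2 -74.8]] t 10.725 F [[-0.3, 0.1, 0.3], [0.6, -0.8, -1.2]]
[-70.4 -89.6] 18.7
[ -0.7 -68.3] 18.9
[-70.3   2.6] 28.7
[48.6 33.4] 19.1
[87.2 10.9] 38.3
[ 1.6 88.5] 18.8
t 12.6083
end [[ 1.6 66.3]] t 15.1667 F [[0.5, 0.5, 0.2], [-1.3, 0.7, -0.3], [-0.2, -0.6, -0.4], [-0.3, 0.7, 0.3]]
[-70.5 -90. ] 19.0
[-69.7   3.4] 28.5
[48.6 32.8] 19.7
[88.  10.5] 38.3
[ 1.7 88.7] 18.8
t 16.6667
```

View pics/bin2.png

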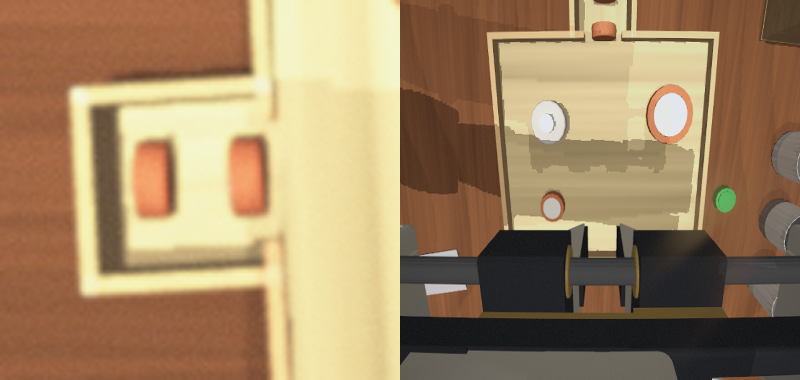

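The second disc is in too, also on edge. Nothing on the deck has been disturbed. Now the third disc.

```bash
python3 - <<'E'
from h import *
side(-70.5,-90,"w4")
a=snapshot("top")[215:320,220:330]; b=snapshot("wrist"); c=snapshot("scene")[165:260,310:420]
f=lambda i:cv2.resize(i,(266,255),interpolation=cv2.INTER_CUBIC)
cv2.imwrite("pics/bin3.png",np.hstack([f(a),f(b),f(c)]))
E
```

```text
end [[-22.9 -76.6]] t 19.4417 F [[0.6, -0.7, 0.0], [0.4, -0.2, 0.4]]
[  1.8 -66.5] 19.2
[-70.4   2.4] 28.9
[47.7 32.6] 20.7
[87.3 10.8] 38.3
[ 1.8 88.7] 18.8
t 21.3
end [[ 1.6 66.4]] t 23.85 F [[0.2, -1.0, 1.0], [-0.6, 0.2, 0.3], [-0.4, -1.0, -0.0], [-0.3, -2.2, 0.5]]
[-70.5   2.4] 28.8
[48.6 32.8] 19.7
[88.  10.5] 38.3
[ 1.7 88.7] 18.8
t 25.35
```

View pics/bin3.png

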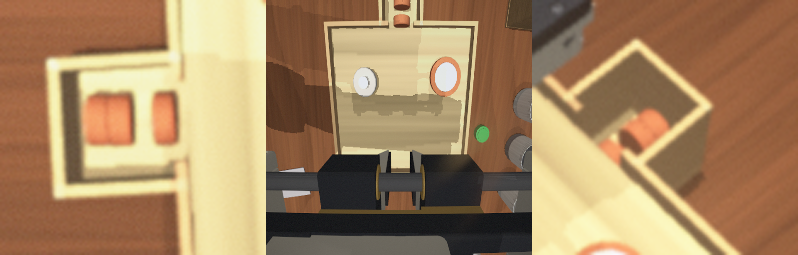

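All three discs now stand on the bin floor. Disc 1's apparent radius of 18.8 px matches a disc at floor height (about 19.7 px expected; about 22.7 px at deck level). The pot and the big disc are within 1 mm of where they started, and the arm is clear, so I'm handing in.

```bash
python3 - <<'E'
from bench import *
wait(.3); print(read_state()["time"],read_state()["force"]); finish_job()
E
```

```text
25.85 [-0.38149344  0.42445816  0.50476891]
the job is handed in; nothing more can be done
```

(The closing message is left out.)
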